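# Space and press a block flush in a setting fixture

## Task

The ground block in the setting fixture sits on a sprung plate and stands proud of the two bars beside it. Slide the steel parallel strip, standing on its long narrow edge, from the open front into the one gap between block and bar that is wide enough for it, until its end meets the back wall, and let go of it there; then press the block down flush with the tops of the bars and finish while still holding it pressed down. Leave the other things on the bench alone.

Things in the scene. Friction and masses are not known exactly. Their poses are not given: they have to be found in the camera images.
- fixture: Fixed dark steel fixture; origin mid-underside, x from open front to back wall, z up, turned up to 0.3 rad. Base 85x148 mm, x -46 to 39 mm. At |y| 33 to 74 mm it has flat ledges 15 mm above the underside, from front edge to back wall: the floors of the two gaps, which are open in front. A central front lip (|y| < 22 mm, x -33 to -27, top at 30 mm) retains the block.
- back_wall (a point): Middle of the top front edge of the fixture's back wall, 41 mm above the fixture's underside, at fixture x = 27 mm; the wall's face runs along y over the full width and ends both gaps. Axes as the fixture's.
- thin_bar: Thin bright bar fixed on the fixture's ledge, 54 (x) x 10 (y) x 26 mm high; origin mid-underside, axes as the fixture's, at fixture x = 0, |y| = 56 mm, left or right; its top is 41 mm above the fixture's underside. The gap between it and the block is about 13.5 mm wide, so the spacer goes in here.
- thick_bar: Thick bright bar like the thin one but 28 mm wide, on the opposite ledge at |y| = 56 mm. The gap between it and the block is about 4.5 mm: too narrow for the spacer.
- ground_block: Loose grey ground steel block with holes, 50 (fixture x) x 75 (fixture y) x 25 mm high, about 0.6 kg, on the fixture's sprung plate between the bars; origin mid-underside, its y is its 75 mm length. It starts 8 mm proud of the bars (underside 24 mm above the fixture's underside); flush means underside at 16 mm, top at 41 mm.
- press_plate (a joint): Travel (m) of the sprung plate under the block: 0 = up (block 8 mm proud), 0.008 = down on its stop (block flush with the bars). A push of about 4 N from above starts it, about 10 N brings it to the stop; it springs up again when released.
- spacer: Loose plain steel parallel strip, the spacer: 8 mm thick (x) x 100 long (y) x 20 high (z), about 75 g, on edge on the bench left of the fixture, pointing roughly forward; origin mid-underside, ends alike. Home: centre at fixture x = -23 mm, underside at 15 mm, along fixture x; its front 46 mm stick out of the gap (27 mm beyond the base), to grip across. Gripped near an end it may droop.
- wheel_hub: Bystander, leave alone: white spoked wheel hub lying flat, 58 mm across, 23 mm high, in front of the milling machine's black saddle and handwheel, which stand between spacer and fixture (carry the spacer over them at 0.2 m or higher; the machine's table runs along behind the work); origin at the middle of its underside.
- big_nut: Bystander, leave alone: large steel hexagon nut, 24x28x13 mm; origin at the middle of its underside.
- strap_clamp: Bystander, leave alone: dark slotted strap clamp, 25x100x13 mm, lying flat (much wider than the spacer); origin at the middle of its underside.
- hex_key: Bystander, leave alone: dark hexagon key, 39x103x6 mm; origin at the middle of its underside.

How it is judged (in metres and radians):
On the way:
1. the spacer stands on its edge in the wide gap, its end at the back wall (x of spacer in the frame of fixture between -0.028 and -0.018 m and y of spacer in the frame of fixture between -0.05 and 0.05 m and z of spacer in the frame of fixture between 0.012 and 0.018 m and angle between spacer's own z axis and vertical below 0.1 rad and angle between the y axis of spacer and the x axis of fixture, either way round below 0.15 rad and (y of spacer in the frame of thin_bar between 0.0075 and 0.0165 m or y of spacer in the frame of thin_bar between -0.0165 and -0.0075 m)), for 0.2 s.
At the end, for the whole second after the job is handed in: The spacer stands on edge on the ledge between thin bar and block, its end within 5 mm of the back wall; the robot is pressing on the block, whose top is level and within 1.8 mm of the bars' tops; both are at rest and the pressing goes on through the last second (all of step 1 and value of joint press_plate above 0.0062 m and z of ground_block in the frame of fixture between 0.0142 and 0.0178 m and angle between ground_block's own z axis and vertical below 0.05 rad and linear speed of each of ground_block, spacer below 0.02 m/s and contact force between any of the fingers, the arm and ground_block above 2 N); the arm keeps its last pose, push and grip.
It fails at once if another thing on the bench was moved by more than 30 mm (distance of any of wheel_hub, big_nut, strap_clamp, hex_key from where it was at the start of the episode above 0.03 m).
It also fails if it takes over 48 s, if anything falls off the work surface, if the arm or the gripper's body presses on something with over 40 N, if the wrist force passes 120 N, or if a joint passes its speed limit or range.

## Robot

A 6-joint arm with a two-finger parallel gripper is mounted at the origin on a cart in front of the work surface, level with it; the furniture and walls round the work are solid. World frame = base frame: x ahead of the robot, y to its left, z up, the work surface at z = 0. Lengths are in m, angles in degrees, forces in N, time in s.
With the tool pointing down it reaches from about 0.25 to 0.725 m from the base axis. Payload 9.7 kg.
Tool frame: the origin (TCP) lies between the finger pads; the fingertips stand 19 mm ahead of it and the grasp point (between the pads) is the TCP; z points along the fingers, y is the line along which they close (so a half turn about z gives the same grasp; the last joint's range is limited). The gripper opens to 85 mm and grips with 20 to 120 N. Pads are 22 mm wide; open, the fingers measure 114 mm over their backs; the gripper's body (76 mm by 85 mm) begins 54 mm behind the grasp point. The pads swing forward as they close: fully open they stand 13 mm farther back than shut.
Start: joints at [-66.119, 4.979, 10.078, 95.1, 0, 90], TCP at [0.223, -0.503, 0.25] pointing down, gripper open.
Joint ranges: [-179.16, 179.16], [-48.56, 103.87], [-65.8, 70.77], [-126.05, 130.52], [-82.76, 87.17], [-180, 180]. Speed limits (degrees/s): [127.2, 127.2, 147.25, 180, 180, 180].

## Interface

Orientations are given as [roll, pitch, yaw] about the fixed x, y, z axes, in that order (R = Rz(yaw) Ry(pitch) Rx(roll)).
In Python, from workcell import telemetry, camera, calibration, workorder gives the robot as it stands.
- The arm moves only by the tool play_rows, never from a script. Its argument "increments" is a list of rows, each a list of 3 entries, a list of its own where there are three numbers: the shift along the tool's x, y, z in mm, then the turn, a rotation vector about the tool's x, y, z in degrees, then the closure, from 0 (fully open) to 1 (shut). In form: [[[x, y, z], [ax, ay, az], jaw], ...]. A call has 1 to 20 rows; each row is the pose to reach, as a shift and turn from the pose commanded when the call began, along the tool's axes at that moment; what a row does not reach only later rows make up. A row lasts 1/10 s, in which the tool goes at most 50 mm and 8.59 degrees, less where a joint would pass 70% of its speed; a pose out of reach is approached as far as the arm can. A call with a gripper value outside its range is refused whole. The fingers move at their own pace and stop on an object; "grip_force" is the grip in N (left out, the last holds). Time passes only in rows, so rows that repeat a pose let the fingers close. It gives the time, the measured TCP pose, the force, the opening and the grip force at its end, in the units of the state.
- telemetry.get_obs(): the state, without advancing time (a new reading comes with each control period).
- camera(name): name is "scene" or "top" or "wrist"; returns (picture, depth): 400x640x3 uint8, red, green, blue; 400x640 float32, m along the optical axis (not along the pixel's ray), 0 where there is no reading.
- calibration(name): a dict with "vertical_fov" (degrees; the focal length in pixels is half the picture's height over the tangent of half this angle, whatever the lens; pixels are square), "cx", "cy" (the principal point, pixels), "rvec" (rotation vector, rad) and "tvec" (3), from world to camera coordinates, as OpenCV has them; the wrist camera has in their place "hand_eye" (4x4, takes a point from camera to tool coordinates, whose origin is the TCP and whose axes are the flange's). Camera axes: x right, y down, z forward; pixel columns grow to the right and rows downward; lengths in m; the calibration is good to about 2 mm. A picture is of the moment at which its call begins: read the wrist's pose just before it. calibration takes no time and is no camera call.
- workorder.job_done(): hands the job in; it is judged then, once.
The state is a dict: "time": time; "q": joint angles; "qd": joint speeds; "joint_efforts": joint torques, N m; "ee_pos": TCP position; "tcp_rot": TCP orientation; "wrist_force": force on the tool from outside, world axes, zero at the start; "torque": the same for the moment, N m; "opening": finger opening in m; "grasp_force": force on a finger pad.
Only numpy, scipy, OpenCV 4.12 (cv2) and the standard library are available. Lean on these libraries where they do the work, as an engineer would, in place of code of your own. Each camera call takes 0.05 s, during which the arm holds its last target. There are 200 camera calls.

## Working session

There is one attempt and no reset: what is moved stays moved. The work goes in short steps, Python scripts to look and compute and a tool call to move; the robot and the scene stay as the last step left them, time stands still between calls to the robot, and variables do not carry over. Pictures are saved under pics/ and viewed, at most 10 in all, crops included, and the job is handed in when it is done.

Besides the shell and the picture viewer there is one more tool, called after ">>>" as name([rows], argument=value, ...), one row to a line, values as JSON. play_rows: Moves the arm, as the interface text tells. Its arguments: {"type":"object","properties":{"increments":{"type":"array"},"grip_force":{"type":"number"}},"required":["increments"]}

```bash
mkdir -p pics; cat > h.py <<'E'
import numpy as np, cv2
from scipy.spatial.transform import Rotation as R
from workcell import telemetry, camera, calibration, workorder
def cloud(name):
    o=telemetry.get_obs(); im,d=camera(name); c=calibration(name)
    f=200/np.tan(np.radians(c["vertical_fov"])/2)
    v,u=np.mgrid[:400,:640]
    P=np.stack([(u-c["cx"])*d/f,(v-c["cy"])*d/f,d],-1)
    if "hand_eye" in c:
        H=np.array(c["hand_eye"]); P=P@H[:3,:3].T+H[:3,3]
        r=np.array(o["tcp_rot"]); Rt=R.from_euler('xyz',r,degrees=True).as_matrix() if r.size==3 else r
        P=P@Rt.T+np.array(o["ee_pos"])
    else:
        Rm=cv2.Rodrigues(np.array(c["rvec"],float))[0]; P=(P-np.array(c["tvec"]).ravel())@Rm
    P[d==0]=np.nan
    return im,d,P,o
E
python3 - <<'E'
from h import *
for n in("top","scene"):
    im,d,P,o=cloud(n); cv2.imwrite(f"pics/{n}0.png",im[:,:,::-1]); np.savez(f"{n}0.npz",P=P,im=im)
    print(n,calibration(n))
    for v in range(20,400,60): print([ (np.round(P[v,u],2).tolist()) for u in range(40,640,110)])
print(o); print(calibration("wrist"))
E
```

```text
top {'vertical_fov': 51.28330204591512, 'cx': 321.13993121267515, 'cy': 196.8158290511531, 'rvec': array([ 2.18869962, -2.19525226,  0.08115295]), 'tvec': array([0.09790274, 0.50144987, 1.15819407])}
[[1.02, 0.92, 0.0], [1.0, 0.58, 0.04], [1.0, 0.27, 0.04], [0.79, 0.01, 0.47], [0.7, -0.11, 0.65], [0.85, -0.46, 0.35]]
[[0.81, 0.84, 0.09], [0.84, 0.58, 0.02], [0.79, 0.25, 0.16], [0.81, -0.03, 0.11], [0.79, -0.31, 0.14], [0.72, -0.47, 0.34]]
[[0.65, 0.83, 0.11], [0.67, 0.59, 0.0], [0.63, 0.25, 0.16], [0.63, -0.02, 0.16], [0.63, -0.3, 0.16], [0.7, -0.79, -0.16]]
[[0.5, 0.89, 0.0], [0.49, 0.58, 0.0], [0.49, 0.27, -0.01], [0.49, -0.04, 0.0], [0.49, -0.36, 0.0], [0.52, -1.05, -0.56]]
[[0.28, 1.24, -0.54], [0.26, 0.9, -0.81], [0.26, 0.38, -0.79], [0.25, -0.14, -0.8], [0.25, -0.66, -0.8], [0.27, -1.04, -0.58]]
[[0.04, 1.24, -0.54], [-0.02, 0.89, -0.8], [-0.02, 0.38, -0.8], [0.15, -0.04, -0.02], [-0.03, -0.66, -0.8], [0.22, -0.46, 0.31]]
[[-0.29, 1.39, -0.8], [-0.29, 0.89, -0.8], [-0.3, 0.38, -0.81], [0.21, 0.03, 0.59], [-0.3, -0.65, -0.8], [-0.24, -1.05, -0.62]]
scene {'vertical_fov': 54.3254
[... 1451 characters left out ...]
  0.24960249]), 'tcp_rot': array([-1.79926440e+02,  4.21024982e-04,  2.38820314e+01]), 'wrist_force': array([-0.28503193,  0.71612146, -1.22752639]), 'torque': array([ 0.04089157,  0.03847331, -0.0282771 ]), 'grasp_force': 0.0, 'opening': 0.08504693084508574}
{'vertical_fov': 58.86169483138115, 'cx': 317.0174361578702, 'cy': 200.46977651233593, 'hand_eye': array([[-1.24862549e-03, -9.45457795e-01, -3.25742226e-01,
         8.44834150e-02],
       [ 9.99998946e-01, -9.39118066e-04, -1.10740227e-03,
         6.41252407e-04],
       [ 7.41091697e-04, -3.25743266e-01,  9.45457971e-01,
        -1.24207856e-01],
       [ 0.00000000e+00,  0.00000000e+00,  0.00000000e+00,
         1.00000000e+00]])}
```

View pics/top0.png

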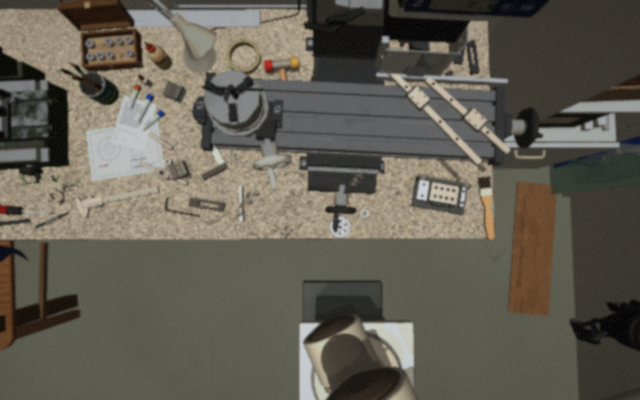

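View pics/scene0.png

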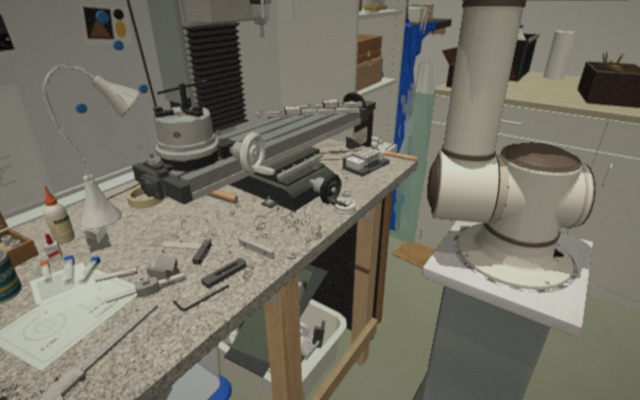

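The top view shows the spacer at about (241,203), the fixture at (440,195) with its bars, the clamp at (207,204), the hub at (340,226), and the handwheel at (340,208). Next I measure the spacer and fixture.

```bash
python3 - <<'E'
from h import *
z=np.load("top0.npz"); P=z["P"]; im=z["im"]
a=im[165:235,400:480]; b=im[165:235,205:285]
cv2.imwrite("pics/crop.png",cv2.resize(np.hstack([b,a]),None,fx=5,fy=5,interpolation=cv2.INTER_CUBIC)[:,:,::-1])
def rect(m,l):
    Q=P[m][:,:2].astype(np.float32); (c,s,an)=cv2.minAreaRect(Q*1000); print(l,len(Q),np.round(c,1),np.round(s,1),round(an,1),P[m][:,2].mean())
u,v=np.meshgrid(np.arange(640),np.arange(400))
m=(u>230)&(u<252)&(v>180)&(v<225)&(P[...,2]>0.012)&(P[...,2]<.04); rect(m,"spacer")
w=(u>405)&(u<475)&(v>168)&(v<225)
for lo,hi in((.006,.035),(.035,.045),(.045,.06),(.006,.06)): rect(w&(P[...,2]>lo)&(P[...,2]<hi),(lo,hi))
np.set_printoptions(linewidth=250)
print((P[176:216:2,408:474:3,2]*1000).round().astype(int))
E
```

```text
spacer 102 [485. 313.] [43.2 97.7] 81.2 0.02076615320341897
(0.006, 0.035) 639 [ 499.  -248.9] [145.5 186.2] 1.2 0.01728739939351818
(0.035, 0.045) 563 [ 516.3 -241.1] [148.3  66.5] 79.8 0.04074810101811729
(0.045, 0.06) 460 [ 515.5 -241.8] [142.8  62.1] 80.3 0.04912995492815661
(0.006, 0.06) 1662 [ 499.  -248.9] [145.5 186.2] 1.2 0.03404789912912767
[[                  -2                    0                    1                   21                   42                   41                   38                    0                    0                   -1                    2
                     2                    1                   -4                    1                    1                   -5                    0                   -1                    3                    1                   -1]
 [                  -2                    1                    2                   24                   43                   44                   46                   47                   42                   40                   43
                     3                    2    
[... 7954 characters left out ...]
-2                    5                   13                   12                   19                   14                   -2                    1                    0]
 [                   2                    0                   -3                    0                    1                   -1                    6                    0                    0                    4                    0
                     5                   -2                    2                    0                    0 -9223372036854775808                   -3                   10                    3                   -3                    2]]<stdin>:12: RuntimeWarning: invalid value encountered in cast
```

View pics/crop.png

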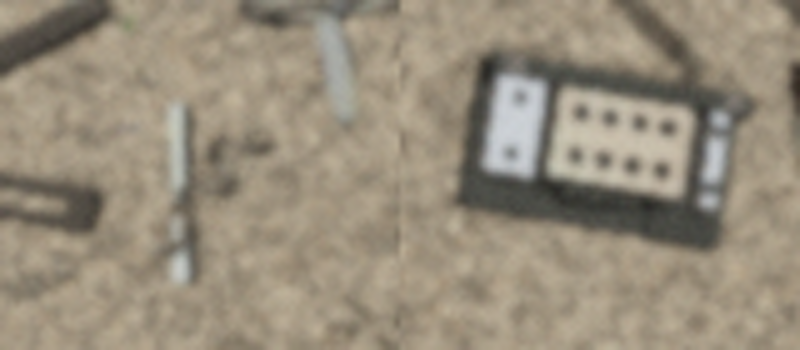

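```bash
cat >> h.py <<'E'
def inc(x,y,z,yaw,o=None):
    "shift in mm and turn in deg, tool axes, to the world pose with the tool pointing down"
    o=o or telemetry.get_obs(); A=R.from_euler('xyz',o["tcp_rot"],degrees=True)
    s=A.inv().apply(np.array([x,y,z])-o["ee_pos"])*1000
    t=np.degrees((A.inv()*R.from_euler('xyz',[180,0,yaw],degrees=True)).as_rotvec())
    print(np.round(s,1),np.round(t,2))
E
python3 - <<'E'
from h import *
z=np.load("top0.npz"); P=z["P"]
for a,b in((185,203),(203,203),(221,203)): pass
for u,v in((240,187),(241,203),(241,219)): print(np.nanmedian(P[v-1:v+2,u-1:u+2].reshape(-1,3),0))
inc(.44,-.24,.25,-10)
E
```

```text
[0.52975897 0.32464327 0.01921201]
[0.48328637 0.31791095 0.04767002]
[0.43999571 0.32112656 0.01892213]
[ 3.052e+02 -1.523e+02 -2.000e-01] [-7.000e-02  2.000e-02  3.388e+01]
```

>>> play_rows([
  [[45,-22,0],[0,0,5],0],
  [[90,-45,0],[0,0,11],0],
  [[135,-67,0],[0,0,17],0],
  [[180,-90,0],[0,0,22],0],
  [[225,-112,0],[0,0,28],0],
  [[270,-134,0],[0,0,34],0],
  [[305,-152,0],[0,0,34],0],
  [[305,-152,0],[0,0,34],0],
  [[305,-152,0],[0,0,34],0],
  [[305,-152,0],[0,0,34],0],
], grip_force=100)

```text
time: 1.1
ee_pos: [0.4396, -0.2409, 0.2501]
tcp_rot: [180.0, 0.0, -10.1]
wrist_force: [0.3, 0.1, -0.3]
opening: 0.0851
grasp_force: 0.0
```

```bash
python3 - <<'E'
from h import *
im,d,P,o=cloud("wrist"); cv2.imwrite("pics/w1.png",im[:,:,::-1]); np.savez("w1.npz",P=P,im=im)
print(o["ee_pos"],o["tcp_rot"],o["time"])
Z=P[...,2]
def rect(m,l):
    Q=P[m][:,:2].astype(np.float32); (c,s,an)=cv2.minAreaRect(Q*1000); print(l,len(Q),np.round(c,1),np.round(s,1),round(an,1),np.median(P[m][:,2]))
for lo,hi in((.036,.045),(.046,.053)):
    m=((Z>lo)&(Z<hi)&(abs(P[...,0]-.51)<.09)&(abs(P[...,1]+.24)<.1)).astype(np.uint8)
    m=cv2.morphologyEx(m,cv2.MORPH_OPEN,np.ones((5,5),np.uint8)); n,L,S,C=cv2.connectedComponentsWithStats(m)
    for i in range(1,n):
        if S[i,4]>200: rect(L==i,(lo,S[i].tolist()))
inc(.46,.32,.25,0)
E
```

```text
[ 0.43957912 -0.24091374  0.25010425] [ 1.79997381e+02  2.90391516e-02 -1.01396113e+01] 1.1
(0.036, [217, 50, 170, 77, 5150]) 5150 [ 516.1 -240.7] [147.9  65.3] 79.9 0.04157038597464509
(0.046, [259, 67, 87, 59, 4268]) 4268 [ 510.  -240.3] [75.1 49.3] 79.9 0.04962174352683513
[-7.90e+01 -5.56e+02  2.00e-01] [  0.     0.02 -10.19]
```

View pics/w1.png

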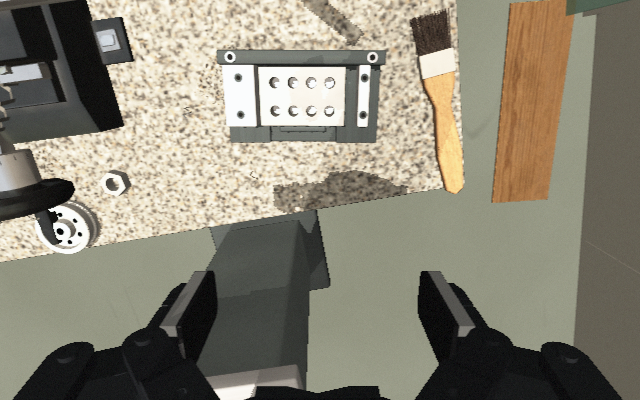

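The wrist view shows the block at columns 258–345, rows 67–126. The wide gap is on its right, at about column 352, next to the thin bar. The measurements agree with the given sizes and put the fixture origin at about (0.510, -0.240), yaw -10.1°. Next is the spacer.

>>> play_rows([
  [[-7,-49,0],[0,0,0],0],
  [[-14,-98,0],[0,0,0],0],
  [[-21,-147,0],[0,0,0],0],
  [[-28,-196,0],[0,0,0],0],
  [[-35,-245,0],[0,0,0],0],
  [[-42,-294,0],[0,0,0],0],
  [[-49,-343,0],[0,0,-2],0],
  [[-56,-392,0],[0,0,-4],0],
  [[-63,-441,0],[0,0,-6],0],
  [[-70,-490,0],[0,0,-8],0],
  [[-76,-535,0],[0,0,-10.2],0],
  [[-79,-556,0],[0,0,-10.2],0],
  [[-79,-556,0],[0,0,-10.2],0],
  [[-79,-556,0],[0,0,-10.2],0],
  [[-79,-556,0],[0,0,-10.2],0],
  [[-79,-556,0],[0,0,-10.2],0],
])

```text
time: 2.75
ee_pos: [0.4669, 0.0396, 0.2502]
tcp_rot: [-177.9, 0.1, 3.7]
wrist_force: [0.0, 0.3, 0.1]
opening: 0.0853
grasp_force: 0.0
```

```bash
python3 - <<'E'
from h import *
im,d,P,o=cloud("wrist"); cv2.imwrite("pics/w2.png",im[:,:,::-1]); np.savez("w2.npz",P=P,im=im)
print(o["ee_pos"],o["tcp_rot"],o["time"])
Z=P[...,2]
m=((Z>.014)&(Z<.026)&(abs(P[...,0]-.48)<.08)&(abs(P[...,1]-.32)<.035)).astype(np.uint8)
n,L,S,C=cv2.connectedComponentsWithStats(m)
for i in range(1,n):
    if S[i,4]>100:
        q=P[L==i]; c,s,a=cv2.minAreaRect((q[:,:2]*1000).astype(np.float32)); print(S[i],c,s,a,np.median(q[:,2]),np.median(q,0))
E
```

```text
[0.46692658 0.03958807 0.25024809] [-1.77909099e+02  6.99651599e-02  3.71857973e+00] 2.75
[ 44 140  23  35 414] (454.8123474121094, 324.3517150878906) (36.239131927490234, 14.809391975402832) 0.6560254096984863 0.02014503701770967 [0.45532991 0.31967184 0.02014504]
```

View pics/w2.png

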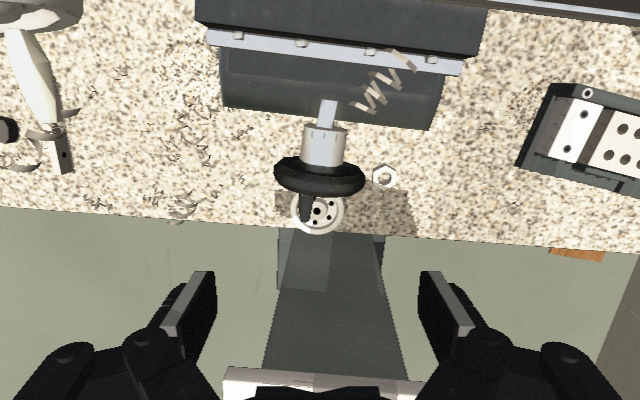

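The view is over the hub and handwheel (about 318,180), so the arm was slowed by its joint limits and has not arrived yet. I'll carry on.

```bash
python3 - <<'E'
from h import *
o=telemetry.get_obs(); print(o["q"],o["qd"],o["ee_pos"]); inc(.45,.32,.25,0)
E
```

```text
[  3.67155059  -6.04540025  -0.89889888  95.21938344   2.09422863
 179.94086143] [ 0.09487636 -0.35214559 -0.42643513  0.10213479  0.10649014 -0.08610199] [0.46712063 0.03971487 0.25013392]
[   1.2 -280.6   10.4] [-2.09  0.14  3.73]
```

>>> play_rows([
  [[2,-14,0],[0,0,-8],0],
  [[5,-28,1],[0,0,-16],0],
  [[8,-42,1],[0,0,-24],0],
  [[10,-56,2],[0,0,-32],0],
  [[13,-70,2],[0,0,-40],0],
  [[15,-84,3],[0,0,-48],0],
  [[18,-98,3],[0,0,-56],0],
  [[20,-112,4],[0,0,-64],0],
  [[23,-126,4],[0,0,-72],0],
  [[25,-140,5],[0,0,-80],0],
  [[28,-154,5],[0,0,-88],0],
  [[30,-168,6],[0,0,-96],0],
  [[33,-182,6],[0,0,-104],0],
  [[35,-196,7],[0,0,-112],0],
  [[38,-210,7],[0,0,-120],0],
  [[40,-224,8],[0,0,-128],0],
  [[43,-238,8],[0,0,-136],0],
  [[45,-252,9],[0,0,-144],0],
  [[48,-266,9],[0,0,-152],0],
  [[51,-277,10],[0,0,-160],0],
])

```text
time: 4.8
ee_pos: [0.4995, 0.3204, 0.2504]
tcp_rot: [178.0, -0.8, 164.1]
wrist_force: [0.6, 0.1, -0.9]
opening: 0.0854
grasp_force: 0.0
```

```bash
python3 - <<'E'
from h import *
o=telemetry.get_obs(); print(o["q"],o["qd"],o["ee_pos"],o["tcp_rot"]); inc(.50,.32,.2,180)
E
```

```text
[31.83868399 10.14383509 15.78533939 94.71094154  1.88069049 47.76983945] [  7.95524438  10.77590242  11.48049317   0.4930718   -0.28030776
 -71.55208373] [0.49949938 0.32044563 0.25035584] [178.04680303  -0.7667347  164.09718911]
[-1.3 -2.  50.3] [  2.05  -0.49 -15.91]
```

>>> play_rows([
  [[0,0,20],[1,0,-8],0],
  [[-1,-1,40],[2,0,-16],0],
  [[-1,-1,50],[2,0,-16],0],
  [[-1,-1,50],[2,0,-16],0],
  [[-1,-1,50],[2,0,-16],0],
])

```text
time: 5.3
ee_pos: [0.4999, 0.3204, 0.2011]
tcp_rot: [179.8, -0.5, 179.6]
wrist_force: [-0.0, -0.6, 0.7]
opening: 0.0854
grasp_force: 0.0
```

```bash
cat > sp.py <<'E'
from h import *
import sys
im,d,P,o=cloud("wrist"); cv2.imwrite(f"pics/{sys.argv[1]}.png",im[:,:,::-1])
print(o["ee_pos"],o["tcp_rot"],o["time"])
Z=P[...,2]
m=((Z>.014)&(Z<.026)&(abs(P[...,0]-.48)<.08)&(abs(P[...,1]-.32)<.035)).astype(np.uint8)
n,L,S,C=cv2.connectedComponentsWithStats(m)
for i in range(1,n):
    if S[i,4]>100:
        q=P[L==i]; c,s,a=cv2.minAreaRect((q[:,:2]*1000).astype(np.float32)); print(S[i],c,s,a,np.median(q[:,2]),np.median(q,0))
        k=cv2.fitLine(q[:,:2].astype(np.float32),cv2.DIST_HUBER,0,.01,.01).ravel(); print("dir",np.degrees(np.arctan2(k[1],k[0])),k[2:])
E
python3 sp.py w3
```

```text
[0.49991374 0.32038371 0.20109554] [179.84982909  -0.46374441 179.57798007] 5.3
[314 105  11  23 207] (445.22906494140625, 322.70892333984375) (18.385194778442383, 7.756237030029297) 2.9885921478271484 0.020615350698029333 [0.44416851 0.32270031 0.02061535]
dir 2.8678017 [0.44459754 0.32268593]
[316 137  12  80 679] (498.950927734375, 324.4671936035156) (73.38004302978516, 7.9959397315979) 1.9329286813735962 0.02054433607923231 [0.49880328 0.32428104 0.02054434]
dir 1.7318692 [0.4989185  0.32456806]
```

View pics/w3.png

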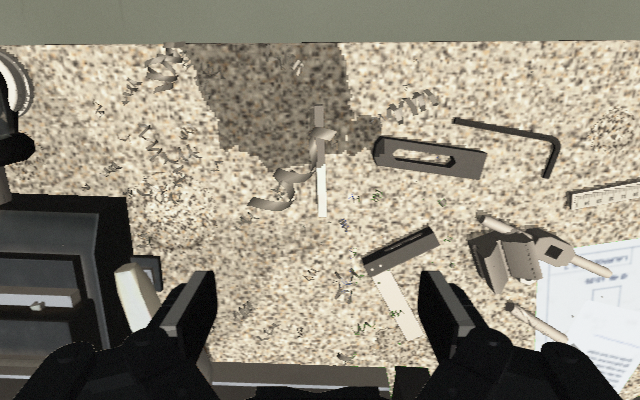

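The spacer shows at column 320, rows 105–217. It spans x 0.436–0.536 with its centre at (0.4858, 0.324), yaw about 2°, and a swarf curl lies over part of it. The clamp's near end is at (375,150), about 50 mm to the side, so I'll descend with the jaw half closed.

```bash
python3 - <<'E'
from h import *
inc(.459,.3231,.022,-178.05)
E
```

```text
[ 39.8   1.8 179.8] [ 0.18 -0.42 -2.34]
```

>>> play_rows([
  [[20,1,25],[0,-0.4,-1],0.5],
  [[40,2,60],[0,-0.4,-2.3],0.5],
  [[40,2,90],[0,-0.4,-2.3],0.5],
  [[40,2,120],[0,-0.4,-2.3],0.5],
  [[40,2,140],[0,-0.4,-2.3],0.5],
  [[40,2,155],[0,-0.4,-2.3],0.5],
  [[40,2,165],[0,-0.4,-2.3],0.5],
  [[40,2,175],[0,-0.4,-2.3],0.5],
  [[40,2,179],[0,-0.4,-2.3],0.5],
  [[40,2,179],[0,-0.4,-2.3],0.5],
  [[40,2,179],[0,-0.4,-2.3],0.5],
], grip_force=100)

```text
time: 6.45
ee_pos: [0.4586, 0.3233, 0.0224]
tcp_rot: [179.8, -0.0, -177.9]
wrist_force: [-0.7, 0.4, -0.4]
opening: 0.0427
grasp_force: 0.0
```

>>> play_rows([
  [[0,0,0],[0,0,0],0.8],
  [[0,0,0],[0,0,0],0.9],
  [[0,0,0],[0,0,0],1],
  [[0,0,0],[0,0,0],1],
  [[0,0,0],[0,0,0],1],
  [[0,0,0],[0,0,0],1],
  [[0,0,0],[0,0,0],1],
  [[0,0,0],[0,0,0],1],
])

```text
time: 7.25
ee_pos: [0.4585, 0.3232, 0.0224]
tcp_rot: [179.8, -0.0, -177.9]
wrist_force: [-1.2, -1.4, 5.6]
opening: 0.0054
grasp_force: 99.1
```

>>> play_rows([
  [[0,0,-10],[0,0,0],1],
  [[0,0,-40],[0,0,0],1],
  [[0,0,-80],[0,0,0],1],
  [[0,0,-125],[0,0,0],1],
  [[0,0,-170],[0,0,0],1],
  [[0,0,-210],[0,0,0],1],
  [[0,0,-228],[0,0,0],1],
  [[0,0,-228],[0,0,0],1],
  [[0,0,-228],[0,0,0],1],
])

```text
time: 8.15
ee_pos: [0.4586, 0.3226, 0.2492]
tcp_rot: [179.9, -0.1, -177.9]
wrist_force: [-0.4, -0.2, -1.6]
opening: 0.0055
grasp_force: 98.3
```

```bash
python3 - <<'E'
from h import *
im,d,P,o=cloud("wrist"); cv2.imwrite("pics/w4.png",im[:,:,::-1]); print(o["opening"],o["grasp_force"],o["ee_pos"],o["tcp_rot"])
inc(.382,-.262,.25,169.9)
E
```

```text
0.0054928241553712474 98.31376075744629 [0.45861945 0.32256046 0.24924354] [ 1.79880203e+02 -9.61530928e-02 -1.77923092e+02]
[  97.5 -581.2   -2.1] [ 0.05 -0.17 12.18]
```

View pics/w4.png

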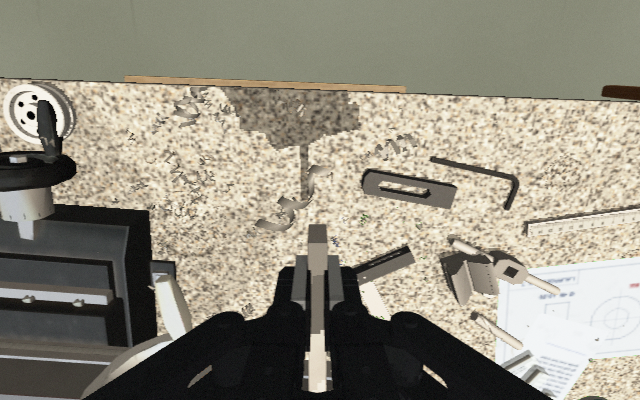

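The spacer is held between the pads (column 318, rows 225–390), and the curl stayed behind on the bench. Now I carry it over.

>>> play_rows([
  [[8,-45,-2],[0,0,1],1],
  [[16,-90,-2],[0,0,2],1],
  [[24,-135,-2],[0,0,3],1],
  [[31,-180,-2],[0,0,4],1],
  [[38,-225,-2],[0,0,5],1],
  [[45,-270,-2],[0,0,6],1],
  [[53,-315,-2],[0,0,7],1],
  [[60,-360,-2],[0,0,8],1],
  [[68,-405,-2],[0,0,9],1],
  [[75,-450,-2],[0,0,10],1],
  [[83,-495,-2],[0,0,11],1],
  [[90,-540,-2],[0,0,12],1],
  [[96,-570,-2],[0,0,12.2],1],
  [[97.5,-581,-2],[0,-0.2,12.2],1],
  [[97.5,-581,-2],[0,-0.2,12.2],1],
  [[97.5,-581,-2],[0,-0.2,12.2],1],
  [[97.5,-581,-2],[0,-0.2,12.2],1],
  [[97.5,-581,-2],[0,-0.2,12.2],1],
])

```text
time: 10.0
ee_pos: [0.3826, -0.2606, 0.2507]
tcp_rot: [179.9, 0.1, 170.0]
wrist_force: [-1.0, 0.0, 0.3]
opening: 0.0052
grasp_force: 98.4
```

```bash
cat > held.py <<'E'
from h import *
import sys
# spacer in the tool frame: top-face points seen by wrist camera
im,d,P,o=cloud("wrist"); A=R.from_euler('xyz',o["tcp_rot"],degrees=True)
T=A.inv().apply((np.nan_to_num(P,nan=9)-o["ee_pos"]).reshape(-1,3))
m=(abs(T[:,1])<.012)&(T[:,2]>-.03)&(T[:,2]<.03)&(T[:,0]<.05)&(T[:,0]>-.09)
Q=T[m]*1000
for a in range(-80,40,8):
    s=Q[(Q[:,0]>=a)&(Q[:,0]<a+8)]
    if len(s)>8: print(a+4,len(s),"y",s[:,1].min().round(1),np.median(s[:,1]).round(1),s[:,1].max().round(1),"z",np.median(s[:,2]).round(1))
print("x range",np.percentile(Q[:,0],[.5,99.5]))
print(o["ee_pos"],o["tcp_rot"],o["time"])
cv2.imwrite(f"pics/{sys.argv[1]}.png",im[:,:,::-1]); np.savez(sys.argv[1],P=P,im=im)
E
python3 held.py w5
```

```text
-52 166 y -4.1 -0.1 3.8 z 1.9
-44 247 y -4.0 0.1 3.8 z 1.9
-36 251 y -3.9 0.1 3.7 z 1.8
-28 224 y -3.9 -0.3 3.7 z 1.8
-20 213 y -2.9 0.1 2.7 z 1.9
-12 334 y -6.4 -0.3 6.1 z 1.2
-4 632 y -6.3 -0.3 6.1 z -18.7
4 1035 y -12.0 0.1 12.0 z -7.2
12 2662 y -12.0 0.1 12.0 z -11.7
20 654 y -4.0 0.1 4.0 z 3.8
x range [-52.42666514  22.58453358]
[ 0.38256734 -0.26056754  0.25065595] [1.79872342e+02 1.00479347e-01 1.69974828e+02] 10.0
```

```bash
python3 - <<'E'
from h import *
P=np.load("w1.npz")["P"].reshape(-1,3); P=P[~np.isnan(P[:,0])]
F=R.from_euler('z',-10.1,degrees=True); O=np.array([.5102,-.2400,0])
T=F.inv().apply(P-O)*1000
for n,m in(("block",(T[:,2]>46)&(T[:,2]<53)),("thin",(T[:,2]>38)&(T[:,2]<45)&(T[:,1]<-35)),("thick",(T[:,2]>38)&(T[:,2]<45)&(T[:,1]>30))):
    m&=(abs(T[:,1])<80)
    s=T[m&(abs(T[:,0])<20)]; print(n,np.percentile(s[:,1],[1,3,50,97,99]).round(1))
    for a in(-18,-6,6,18):
        q=s[abs(s[:,0]-a)<6]; print("   ",a,np.percentile(q[:,1],[2,98]).round(1))
s=T[(T[:,2]>38)&(T[:,2]<45)&(abs(T[:,1])<75)]; print("x bars/wall",np.percentile(s[:,0],[1,99]))
s=T[(T[:,2]>46)&(T[:,2]<53)&(abs(T[:,1])<40)]; print("x block",np.percentile(s[:,0],[1,99]))
for fx in(-110,-106,-50.4):
    p=O*1000+F.apply([fx,-44.25,0]); print(fx,p); inc(p[0]/1e3,p[1]/1e3,.0385,169.9)
E
```

```text
block [-37.2 -36.1  -0.4  35.1  36.4]
    -18 [-36.6  35.8]
    -6 [-36.4  35.6]
    6 [-36.2  35.6]
    18 [-36.8  35.8]
thin [-60.4 -60.2 -55.4 -50.8 -50.6]
    -18 [-60.2 -50.8]
    -6 [-60.4 -50.6]
    6 [-60.2 -50.9]
    18 [-60.4 -50.7]
thick [42.4 42.8 55.9 69.2 69.9]
    -18 [42.8 69.6]
    -6 [42.5 69.5]
    6 [42.4 69.5]
    18 [42.5 69.3]
x bars/wall [-25.57800843  38.44596529]
x block [-24.65407018  24.38144275]
-110 [ 394.14467257 -264.27392584    0.        ]
[-11.7  -2.  212.2] [0.12 0.1  0.07]
-106 [ 398.08268529 -264.97539275    0.        ]
[-15.7  -2.  212.2] [0.12 0.1  0.07]
-50.4 [ 452.8210621  -274.72578272    0.        ]
[-71.3  -2.1 212.3] [0.12 0.1  0.07]
```

>>> play_rows([
  [[-6,-1,40],[0,0,0],1],
  [[-12,-2,80],[0.1,0.1,0],1],
  [[-12,-2,120],[0.1,0.1,0],1],
  [[-12,-2,150],[0.1,0.1,0],1],
  [[-12,-2,175],[0.1,0.1,0],1],
  [[-12,-2,190],[0.1,0.1,0],1],
  [[-12,-2,200],[0.1,0.1,0],1],
  [[-12,-2,207],[0.1,0.1,0],1],
  [[-12,-2,211.5],[0.1,0.1,0],1],
  [[-12,-2,211.5],[0.1,0.1,0],1],
  [[-12,-2,211.5],[0.1,0.1,0],1],
])

```text
time: 11.15
ee_pos: [0.3945, -0.2655, 0.0398]
tcp_rot: [180.0, 0.0, 169.9]
wrist_force: [0.7, 0.5, -1.0]
opening: 0.0054
grasp_force: 98.5
```

```bash
python3 held.py w6; python3 - <<'E'
from h import *
P=np.load("w6.npz")["P"].reshape(-1,3); P=P[~np.isnan(P[:,0])]
F=R.from_euler('z',-10.1,degrees=True); O=np.array([.5102,-.2400,0])
T=F.inv().apply(P-O)*1000
for a,b in((-32,-26),(-26,-20),(-15,-5),(0,10)):
    for l,h in((28,38),(38,45),(46,53)):
        s=T[(T[:,0]>a)&(T[:,0]<b)&(T[:,2]>l)&(T[:,2]<h)&(T[:,1]<-30)&(T[:,1]>-70)]
        if len(s)>15: print(a,l,len(s),np.percentile(s[:,1],[2,25,50,75,98]).round(1))
inc(*(O+F.apply([-.1100,-.0441,.0390])),169.9); inc(*(O+F.apply([-.0504,-.0441,.0385])),169.9)
E
```

```text
-76 79 y -8.0 5.0 7.8 z 24.5
-68 126 y -7.9 -5.2 7.7 z 24.3
-60 68 y -6.8 -0.1 6.7 z 26.6
-52 167 y -4.1 0.1 3.8 z 2.1
-44 250 y -4.0 -0.4 3.8 z 2.0
-36 251 y -4.0 0.1 3.7 z 1.9
-28 217 y -3.9 -0.3 3.6 z 1.9
-20 217 y -2.9 0.1 2.7 z 1.9
-12 339 y -6.4 -0.3 6.1 z 1.3
-4 635 y -6.3 -0.3 6.0 z -18.7
4 1031 y -12.0 0.1 12.0 z -7.2
12 2661 y -12.0 0.1 11.9 z -11.7
20 652 y -4.0 -0.3 3.9 z 3.5
x range [-74.70983276  22.59465068]
[ 0.3944587  -0.26551513  0.03978519] [1.79997010e+02 4.18950906e-02 1.69874805e+02] 11.15
[0.6 1.3 0.8] [-0.    0.05 -0.03]
[-59.    1.4   1.4] [-0.    0.05 -0.03]
```

View pics/w6.png

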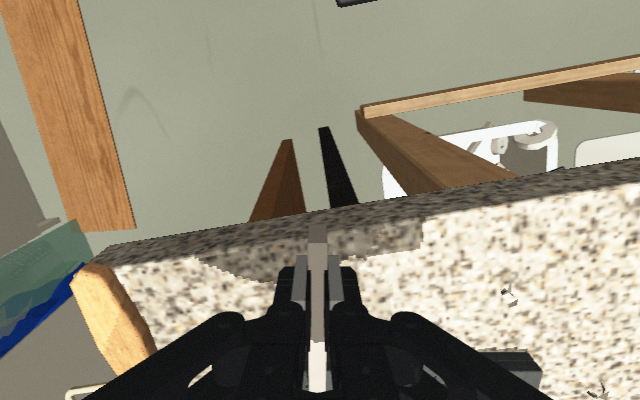

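The spacer is held straight at columns 308–328, and the ledge shows beside its front end at the right height. I'll correct sideways and slide it in.

>>> play_rows([
  [[0,1.3,0.8],[0,0,0],1],
  [[0,1.3,1.2],[0,0,0],1],
  [[-5,1.3,1.2],[0,0,0],1],
  [[-10,1.3,1.2],[0,0,0],1],
  [[-15,1.3,1.2],[0,0,0],1],
  [[-20,1.3,1.2],[0,0,0],1],
  [[-20,1.3,1.2],[0,0,0],1],
  [[-20,1.3,1.2],[0,0,0],1],
])

```text
time: 12.0
ee_pos: [0.4141, -0.2675, 0.0378]
tcp_rot: [180.0, -0.0, 169.9]
wrist_force: [0.2, 0.5, -1.4]
opening: 0.0055
grasp_force: 98.5
```

>>> play_rows([
  [[-7,0,0],[0,0,0],1],
  [[-14,0,0],[0,0,0],1],
  [[-21,0,0],[0,0,0],1],
  [[-28,0,0],[0,0,0],1],
  [[-33,0,0],[0,0,0],1],
  [[-35,0,0],[0,0,0],1],
  [[-35,0,0],[0,0,0],1],
  [[-35,0,0],[0,0,0],1],
])

```text
time: 12.8
ee_pos: [0.4483, -0.2736, 0.0378]
tcp_rot: [180.0, -0.0, 169.9]
wrist_force: [-0.1, 0.3, -0.9]
opening: 0.0054
grasp_force: 98.5
```

```bash
python3 - <<'E'
from h import *
o=telemetry.get_obs(); F=R.from_euler('z',-10.1,degrees=True); O=np.array([.5102,-.2400,0])
print(F.inv().apply(o["ee_pos"]-O)*1000,o["wrist_force"])
E
```

```text
[-55.0213888  -43.89309255  37.79568058] [-0.14001071  0.29043487 -0.9301616 ]
```

4.6 mm to go, so I advance in small steps until the end touches the wall.

>>> play_rows([
  [[-1.5,0,0],[0,0,0],1],
  [[-3,0,0],[0,0,0],1],
  [[-4,0,0],[0,0,0],1],
  [[-5,0,0.3],[0,0,0],1],
  [[-5.5,0,0.5],[0,0,0],1],
  [[-5.5,0,0.5],[0,0,0],1],
  [[-5.5,0,0.5],[0,0,0],1],
])

```text
time: 13.5
ee_pos: [0.4526, -0.2744, 0.0374]
tcp_rot: [180.0, -0.2, 169.8]
wrist_force: [-8.3, 2.6, 4.8]
opening: 0.0051
grasp_force: 99.4
```

The end meets the wall (-8 N, as expected from the geometry). Releasing.

>>> play_rows([
  [[0.3,0,0],[0,0,0],0.9],
  [[0.3,0,0],[0,0,0],0.8],
  [[0.3,0,0],[0,0,0],0.7],
  [[0.3,0,0],[0,0,0],0.6],
  [[0.3,0,0],[0,0,0],0.6],
  [[0.3,0,0],[0,0,0],0.6],
  [[0.3,0,-20],[0,0,0],0.6],
  [[0.3,0,-50],[0,0,0],0.6],
  [[0.3,0,-90],[0,0,0],0.6],
  [[20,0,-130],[0,0,0],0.6],
  [[40,0,-160],[0,0,0],0.6],
  [[40,0,-160],[0,0,0],0.6],
  [[40,0,-160],[0,0,0],0.6],
])

```text
time: 14.8
ee_pos: [0.4148, -0.2679, 0.198]
tcp_rot: [-180.0, 0.1, 169.9]
wrist_force: [0.1, -0.5, -1.4]
opening: 0.0342
grasp_force: 0.0
```

```bash
python3 - <<'E'
from h import *
im,d,P,o=cloud("wrist"); cv2.imwrite("pics/w7.png",im[:,:,::-1]); print(o["ee_pos"],o["tcp_rot"],o["time"])
P=P.reshape(-1,3); P=P[~np.isnan(P[:,0])]
F=R.from_euler('z',-10.1,degrees=True); O=np.array([.5102,-.2400,0])
T=F.inv().apply(P-O)*1000
s=T[(abs(T[:,1]+44)<5)&(T[:,2]>30)&(T[:,2]<38)&(T[:,0]<35)&(T[:,0]>-90)]
for a in range(-80,36,10):
    q=s[abs(s[:,0]-a)<5]
    if len(q)>5: print(a,len(q),np.percentile(q[:,1],[3,50,97]).round(1),np.median(q[:,2]).round(1))
print(np.percentile(s[:,0],[.5,99.5]))
s=T[(T[:,2]>46)&(T[:,2]<53)&(abs(T[:,1])<40)&(abs(T[:,0])<40)]; print("block",np.percentile(s,[1,99],axis=0))
inc(*(O+F.apply([-.002,0,.10])),169.9)
E
```

```text
[ 0.41478952 -0.26792394  0.19802459] [-1.79986519e+02  9.81998147e-02  1.69857768e+02] 14.8
-70 100 [-47.1 -43.7 -40.2] 35.2
-60 98 [-47.1 -43.7 -40.2] 35.4
-50 93 [-47.2 -43.7 -40.2] 35.6
-40 94 [-47.2 -43.7 -40.2] 35.5
-30 90 [-47.3 -43.7 -40.1] 35.6
-20 89 [-47.3 -43.7 -40.1] 35.5
-10 84 [-47.4 -43.7 -40.1] 35.4
0 88 [-47.4 -43.7 -40. ] 35.5
10 80 [-47.5 -43.7 -40. ] 35.6
20 82 [-47.5 -43.8 -40. ] 35.4
30 37 [-48.6 -43.8 -39.9] 35.7
[-73.39844553  27.17007009]
block [[-25.3510302  -36.74307103  46.40116435]
 [ 23.93896221  37.05995216  50.9249644 ]]
[-87.2  44.   96.8] [ 0.03 -0.01 -0.03]
```

View pics/w7.png

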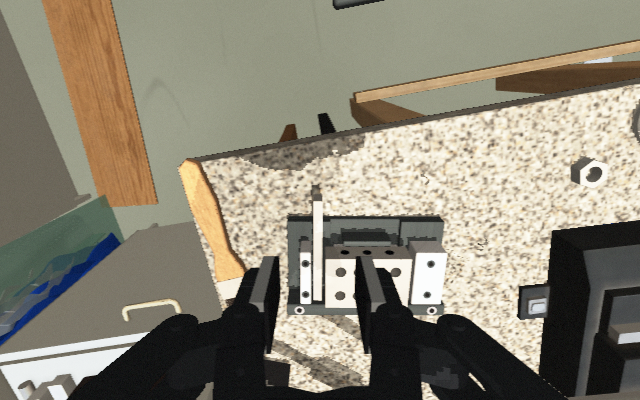

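The spacer stands in the gap (column 318, rows 195–302). It spans fixture x -73 to 27 with its top at 35.4 mm, so it is home. Now I shut the jaw and go over the block's centre.

>>> play_rows([
  [[-30,15,0],[0,0,0],1],
  [[-60,30,0],[0,0,0],1],
  [[-87,44,0],[0,0,0],1],
  [[-87,44,20],[0,0,0],1],
  [[-87,44,50],[0,0,0],1],
  [[-87,44,80],[0,0,0],1],
  [[-87,44,97],[0,0,0],1],
  [[-87,44,110],[0,0,0],1],
  [[-87,44,120],[0,0,0],1],
  [[-87,44,120],[0,0,0],1],
  [[-87,44,120],[0,0,0],1],
])

```text
time: 15.95
ee_pos: [0.5082, -0.2397, 0.0778]
tcp_rot: [180.0, 0.0, 169.9]
wrist_force: [-0.2, -0.7, -1.0]
opening: 0.0001
grasp_force: 0.0
```

```bash
python3 - <<'E'
from h import *
o=telemetry.get_obs(); F=R.from_euler('z',-10.1,degrees=True); O=np.array([.5102,-.2400,0])
print(F.inv().apply(o["ee_pos"]-O)*1000,o["wrist_force"],o["opening"])
inc(*(O+F.apply([-.0005,0,.062])),169.9)
E
```

```text
[-2.06679141e+00 -5.53340563e-02  7.78121562e+01] [-0.17825925 -0.70085945 -1.03523689] 5.7193520503358547e-05
[-1.6  0.1 15.8] [ 0.02  0.01 -0.03]
```

>>> play_rows([
  [[-1.5,0,4],[0,0,0],1],
  [[-1.5,0,7],[0,0,0],1],
  [[-1.5,0,9],[0,0,0],1],
  [[-1.5,0,11],[0,0,0],1],
  [[-1.5,0,13],[0,0,0],1],
  [[-1.5,0,15],[0,0,0],1],
  [[-1.5,0,16],[0,0,0],1],
  [[-1.5,0,16],[0,0,0],1],
  [[-1.5,0,16],[0,0,0],1],
])

```text
time: 16.85
ee_pos: [0.5096, -0.2399, 0.0626]
tcp_rot: [180.0, 0.1, 169.9]
wrist_force: [-3.5, 1.0, 9.1]
opening: -0.0001
grasp_force: 4.5
```

>>> play_rows([
  [[0,0,1],[0,0,0],1],
  [[0,0,2],[0,0,0],1],
  [[0,0,3],[0,0,0],1],
  [[0,0,3],[0,0,0],1],
  [[0,0,3],[0,0,0],1],
])

```text
time: 17.35
ee_pos: [0.5096, -0.24, 0.06]
tcp_rot: [180.0, 0.1, 169.9]
wrist_force: [-3.8, 0.8, 11.2]
opening: -0.0
grasp_force: 6.0
```

>>> play_rows([
  [[0,0,0.5],[0,0,0],1],
  [[0,0,1],[0,0,0],1],
  [[0,0,1.3],[0,0,0],1],
  [[0,0,1.3],[0,0,0],1],
  [[0,0,1.3],[0,0,0],1],
])

```text
time: 17.85
ee_pos: [0.5097, -0.24, 0.06]
tcp_rot: [-180.0, 0.1, 169.9]
wrist_force: [-7.4, 3.3, 21.4]
opening: 0.0
grasp_force: 10.7
```

The force rose with no more travel, so the block is on its stop. One check of flushness and the spacer with the wrist depth.

```bash
python3 - <<'E'
from h import *
im,d,P,o=cloud("wrist"); print(o["ee_pos"],o["wrist_force"],o["time"])
P=P.reshape(-1,3); P=P[~np.isnan(P[:,0])]
F=R.from_euler('z',-10.1,degrees=True); O=np.array([.5102,-.2400,0]); T=F.inv().apply(P-O)*1000
for n,x0,x1,y0,y1 in(("blockL",-23,0,22,34),("blockR",-23,0,-34,-22),("blockfront",-24,-17,-34,34),("thick",-22,20,46,66),("thin",-22,20,-59,-53),("spacer",-70,10,-46,-42)):
    s=T[(T[:,0]>x0)&(T[:,0]<x1)&(T[:,1]>y0)&(T[:,1]<y1)&(T[:,2]>5)&(T[:,2]<58)]; print(n,len(s),np.percentile(s[:,2],[10,50,90]).round(1) if len(s) else "",np.percentile(s[:,0],[1,99]).round(1) if len(s) else "")
E
```

```text
[ 0.50968546 -0.24002102  0.05995373] [-7.43974019  3.29400798 21.39766012] 17.85
blockL 1299 [32.5 41.4 42.3] [-22.9  -0.3]
blockR 1277 [32.8 41.3 42.1] [-22.8  -0.3]
blockfront 2383 [40.7 41.6 42.4] [-23.9 -17.1]
thick 3556 [40.9 41.6 42.3] [-21.7  19.5]
thin 1060 [40.9 41.6 42.4] [-21.7  19.4]
spacer 1524 [34.8 35.6 36.3] [-69.3   9. ]
```

Block flush and level with both bars, spacer in place.

```bash
python3 -c "
from h import *
print(workorder.job_done())"
```

```text
the job is handed in; nothing more can be done
None
```

The job is handed in: the spacer stands in the wide gap with its end at the back wall, and the block is held flush with the bars at about 21 N; the hand-in returned no verdict.

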